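# Set a frame strip against the length stop for sawing

## Robot

A 6-joint arm with a two-finger parallel gripper is mounted at the origin on the work surface. World frame = base frame: x ahead of the robot, y to its left, z up, the work surface at z = 0. Lengths are in m, angles in rad, forces in N, time in s.
With the tool pointing down it reaches from about 0.275 to 0.75 m from the base axis. Payload 10.2 kg.
Tool frame: the origin (TCP) lies midway between the tips of the shut fingers; the grasp point (between the pads) lies 19 mm behind it (ctrl.tcp_to_grasp is the distance from the TCP to the grasp point, in m); z points along the fingers, y is the line along which they close (so a half turn about z gives the same grasp; the last joint's range is limited). The gripper opens to 88 mm and grips with 3 to 60 N. Pads are 18 mm wide; open, the fingers measure 123 mm over their backs; the gripper's body (75 mm by 187 mm) begins 45 mm behind the grasp point.
Start: joints at [-1.515, 0.313, 1.498, -0, 1.331, -0.223], TCP at [0.144, -0.505, 0.216] pointing down, gripper open.
Joint ranges: [-2.94, 2.94], [-0.97, 2.17], [0.19, 2.56], [-1.23, 4.37], [0.02, 3.11], [-2.88, 2.88]. Speed limits (rad/s): [2.39, 2.39, 3.01, 3.14, 3.14, 3.14].

## Interface

Orientations are given as a 3x3 rotation matrix whose columns are the frame's x, y, z axes.
In Python, from bench import ctrl gives the robot as it stands.
- The arm moves only by the tool apply_moves, never from a script. Its argument "plan" is a list of rows, each a list of 7 numbers: the opening, from 0 (shut) to 1 (fully open), then the shift along the world's x, y, z scaled (see below), then the turn, a rotation vector about the world's x, y, z scaled (see below). In form: [[claw, dx, dy, dz, rx, ry, rz], ...]. A call has exactly 8 rows; each row is the pose to reach, as a shift and turn from the pose commanded when the call began; what a row does not reach only later rows make up. The controller multiplies each number of a shift by 40 cm and each number of a turn by 30 degrees. A row lasts 1/10 s, in which the tool goes at most 50 mm and 8.59 degrees, less where a joint would pass 70% of its speed; a pose out of reach is approached as far as the arm can. A call with a number of a shift or a turn outside -1 to 1 is refused whole. A call with a gripper value outside its range is refused whole. The fingers move at their own pace and stop on an object; "grip_force" is the grip in N (left out, the last holds). Time passes only in rows, so rows that repeat a pose let the fingers close, or fill a call up. It gives the time, the measured TCP pose, the force, the opening and the grip force at its end, in the units of the state.
- ctrl.get_state(): the state, without advancing time (a new reading comes with each control period).
- ctrl.camera(name): name is "scene" or "top" or "wrist"; returns a dict with "pixels" (480x640x3 uint8, blue, green, red), "fx", "fy", "cx", "cy" (pixels), "R" (3x3) and "t" (3): a world point X has camera coordinates R X + t; the wrist camera has in their place "mount" (4x4, takes a point from camera to tool coordinates, whose origin is the TCP and whose axes are the flange's). Camera axes: x right, y down, z forward; pixel columns grow to the right and rows downward; lengths in m; the calibration is good to about 2 mm. The wrist camera is an equidistant fisheye: a pixel r from the principal point sees the ray r / f radians off the axis. A picture is of the moment at which its call begins: read the wrist's pose just before it. There is no depth.
- ctrl.sign_off(): hands the job in; it is judged then, once.
Trained networks look in a picture, given as the dict that the camera call returned (one of the last four; its "shot" number tells which), for a name from the list of things; names that differ only in an ending like _2 or _b are one class to them, and where a whole thing is asked for, a point or a joint stands for the part that bears it (a point fixed in the world has none). Each returns a list of dicts, best first, with "score" (0 to 1); they miss things now and then, are a little off and sometimes report something else, mostly with a low value. They report only what shows in the picture. A call takes as long as a camera call.
- ctrl.recognise(name, picture): "rect" ([left, top, right, bottom] in pixels, round what is visible of it).
The state is a dict: "t": time; "qpos": joint angles; "qvel": joint speeds; "tau": joint torques, N m; "eef_pos": TCP position; "eef_rot": TCP orientation; "force": force on the tool from outside, world axes, zero at the start; "ft_torque": the same for the moment, N m; "gripper_width": finger opening in m; "grip_force": force on a finger pad.
Only numpy, scipy, OpenCV 4.12 (cv2) and the standard library are available. Lean on these libraries where they do the work, as an engineer would, in place of code of your own. Each camera call takes 0.05 s, during which the arm holds its last target. There are 200 camera calls.

## Task

Set the long walnut strip up for sawing on the crosscut board. First flip the length stop with the red knob over so that it hangs down in front of the fence, leaving the blue-knobbed stop parked up; then push the strip gently across the board with the fingertips, without gripping it or picking it up, until its long back edge lies flat along the fence and its left end touches the red stop. Leave everything else on the bench where it is.

Things in the scene. Friction and masses are not known exactly. Their poses are not given: they have to be found in the camera images.
- board: Crosscut board fixed on the bench: grey bed 220 (x) x 640 (y) x 18 mm with a wooden fence, 50 mm high, 32 mm thick, along its far side. Origin: centre of the bed's underside. Own x points from the robot towards the fence, y along the fence to the left, z up. Fence front face: plane x = +0.050; bed top z = 0.018; fence top z = 0.068. A fine saw kerf crosses at y = -0.010.
- fence_face (a point): Point on the foot of the fence's front face at the bed's top surface, at the middle of its length; axes as the board's (x = into the fence, y = along it to the left).
- strip: Loose walnut (dark brown) strip, 45 (x) x 240 (y) x 20 mm high, about 150 g, lying on the bed in front of the fence, a little askew. Origin: centre of its underside. Own y runs along its length to its left end, x from its near long edge to its back long edge (the one that goes to the fence).
- strip_left (a point): Bottom corner of the strip where its back long edge meets its left end (+0.0225, +0.120, 0 in the strip's frame).
- strip_right (a point): Bottom corner of the strip where its back long edge meets its right end (+0.0225, -0.120, 0).
- stop_red: Red stop's carriage, 34 x 34 mm, fixed on the fence's top. Origin: centre of its underside, 16 mm behind the fence's face; axes as the board's. Red star knob at x = +0.009, 33 mm across, top 28 mm above the fence. The arm's hinge pin lies along y at x = -0.030, 22 mm above the fence, between ears 29 mm high. The red stop may be left or right of the blue one, at least 60 mm apart.
- stop_red_face (a point): Where the strip's back left corner must come to rest: on the bed, where the plane of the lowered red arm's right-hand side (12 mm right of the carriage's middle) meets the fence's face. Axes as the board's; the strip belongs on its negative y, negative x side.
- stop_red_tip (a point): Middle of the free end of the red flip arm, 64 mm from its pin. The arm is a bar 24 mm wide along the fence and 10 mm thick with a red end.
- flip_red (a joint): Red arm's angle (rad) about its pin: 0 = hanging down in front of the fence (8 mm clear of the bed, 9 to 19 mm in front of the face), 1.57 = level, towards the robot, 3.14 = straight up, 3.5 = leaning back on its rest, as parked. Turns freely: drawn towards the robot well past upright, it falls to 0 by its own weight in about a second.
- stop_blue_tip (a point): Middle of the free end of the other flip arm (blue end, blue knob), otherwise the same as the red one; it stays parked up.
- flip_blue (a joint): Angle (rad) of the blue flip arm, as for the red one; parked at about 3.5.
- glue: White glue stick with a blue cap, 29 mm across, 98 mm high, standing on the bed near its left end. Origin: centre of its underside.
- sander: Cork sanding block with a red foot, 41 x 81 x 28 mm, lying on the near left part of the bed. Origin: centre of its underside.
- tumbler: Black drinking tumbler with a steel rim, 83 mm across, 127 mm high, on the bench behind the fence, left of the middle. Origin: centre of its underside.
- puzzle: Light wooden puzzle of two elephants, 20 x 96 x 112 mm, standing on the bench behind the fence, right of the middle. Origin: centre of its underside.
- tape: Yellow and black tape measure, 43 x 81 x 66 mm, standing on the bench at the near left. Origin: centre of its underside.
- square: Try square with a wooden stock 22 x 110 x 18 mm and a steel blade 140 mm long, lying on the bench at the near right. Origin: underside of the stock's middle.
- toy: Flat painted toy shape (red and yellow discs joined by black), about 95 x 75 x 18 mm, on the bench between the robot and the board. Origin: under the red disc.
- offcut: Short walnut offcut, 45 x 70 x 20 mm, on the bench between the robot and the board; not the strip. Origin: centre of its underside.

How it is judged:
On the way:
1. the red stop hangs down in front of the fence while the strip is still short of it (value of joint flip_red below 0.15 rad and y of strip_left in the frame of stop_red_face below -0.01 m), for 0.2 s.
At the end, for the whole second after the job is handed in: The strip lies flat on the bed with both ends of its back edge within 3 mm of the fence's face and its left end within 3 mm of the red stop's side; the red stop hangs down (within 0.15 rad), the blue one is still up (above 3.0 rad), and the strip is at rest (x of strip_left in the frame of stop_red_face between -0.003 and 0.003 m and x of strip_right in the frame of stop_red_face between -0.003 and 0.003 m and y of strip_left in the frame of stop_red_face between -0.003 and 0.003 m and z of strip in the frame of fence_face between -0.004 and 0.004 m and value of joint flip_red below 0.15 rad and value of joint flip_blue above 3 rad and linear speed of strip below 0.01 m/s); the robot touches nothing.
It fails at once if the strip is lifted or tipped off the bed (z of strip in the frame of fence_face above 0.008 m or angle between strip's own z axis and vertical above 0.12 rad).
It fails at once if the strip is gripped or shoved hard (over 35 N from the fingers) (contact force between the fingers and strip above 35 N).
It fails at once if the blue stop is knocked down (value of joint flip_blue below 2.9 rad).
It fails at once if any of the other things on the bench or board is disturbed (moved over 15 mm) (distance of any of glue, sander, tumbler, puzzle, tape, square, toy, offcut from where it was at the start of the episode above 0.015 m).
It also fails if it takes over 67 s, if anything falls off the work surface, if the arm or the gripper's body presses on something with over 40 N, if the wrist force passes 120 N, or if a joint passes its speed limit or range.

## Working session

There is one attempt and no reset: what is moved stays moved. The work goes in short steps, Python scripts to look and compute and a tool call to move; the robot and the scene stay as the last step left them, time stands still between calls to the robot, and variables do not carry over. Pictures are saved under pics/ and viewed, at most 11 in all, crops included, and the job is handed in when it is done.

Besides the shell and the picture viewer there is one more tool, called after "Call:" as name(argument=value, ...) on one line, values as JSON. apply_moves: Moves the arm, as the interface text tells. Its arguments: {"type":"object","properties":{"plan":{"type":"array"},"grip_force":{"type":"number"}},"required":["plan"]}

```bash
mkdir -p pics
python3 - <<'E'
from bench import ctrl
import cv2
for n in ("scene","top"):
    p=ctrl.camera(n); cv2.imwrite(f"pics/{n}0.png",p["pixels"])
    print(n,p["fx"],p["fy"],p["cx"],p["cy"],p["R"],p["t"])
    for o in ("board","strip","stop_red","stop_red_tip","stop_blue_tip","glue","sander","tumbler","puzzle"):
        print(o,[(r["rect"],round(r["score"],2)) for r in ctrl.recognise(o,p)[:2]])
s=ctrl.get_state();print(s["t"],s["eef_pos"],s["eef_rot"],s["gripper_width"])
E
```

```text
scene 503.2557684866908 503.2557684866908 324.85946971532934 236.07846012200528 [[-0.37296795  0.92784197  0.00204602]
 [ 0.53436327  0.21660157 -0.817031  ]
 [-0.75851882 -0.30363306 -0.57659012]] [ 0.25546329 -0.19249489  1.64013161]
board [([209.4, 220.4, 490.3, 340.1], 0.82)]
strip [([237.6, 231.4, 332.7, 264.4], 0.85), ([489.9, 235.9, 528.3, 268.8], 0.65)]
stop_red [([422.6, 256.2, 440.5, 295.6], 0.94)]
stop_red_tip [([430.5, 254.4, 444.3, 276.1], 0.63)]
stop_blue_tip [([376.1, 243.0, 389.5, 265.3], 0.71)]
glue [([455.6, 253.7, 481.2, 290.0], 0.73)]
sander [([411.7, 247.3, 447.9, 269.7], 0.94), ([383.6, 309.0, 431.3, 381.5], 0.26)]
tumbler [([385.2, 308.4, 432.6, 383.7], 0.97), ([423.9, 255.4, 443.6, 295.7], 0.75)]
puzzle [([252.9, 284.7, 296.8, 334.0], 0.73)]
top 447.7528986202446 447.7528986202446 321.151619693469 241.46811390363547 [[ 0.02920674 -0.99957093  0.00222054]
 [-0.9931311  -0.02927024 -0.11328669]
 [ 0.11330308  0.00110344 -0.99355986]] [-0.06284262  0.55994967  1.11015082]
board [([174.5, 211.6, 428.4, 296.7], 0.79), ([201.4, 132.7, 244.7, 177.7], 0.73)]
strip [([321.0, 246.7, 420.9, 269.4], 0.57)]
stop_red [([204.8, 218.4, 226.8, 237.6], 0.96)]
stop_red_tip [([204.4, 219.6, 223.2, 237.8], 0.79)]
stop_blue_tip [([261.0, 219.1, 271.7, 241.5], 0.54), ([318.8, 152.0, 360.4, 179.0], 0.52)]
glue [([178.2, 250.5, 198.8, 265.8], 0.55), ([261.2, 219.4, 273.8, 241.4], 0.51)]
sander [([217.9, 276.7, 249.2, 294.3], 0.64), ([179.7, 251.7, 198.3, 266.2], 0.22)]
tumbler [([177.8, 252.6, 201.4, 266.0], 0.66), ([202.6, 131.3, 242.2, 175.8], 0.57)]
puzzle [([318.8, 152.5, 360.6, 178.7], 0.96), ([323.5, 250.4, 420.5, 271.1], 0.36)]
1.0 [ 0.1444827  -0.50473231  0.21624056] [[ 9.61393320e-01  2.75177911e-01  3.44761084e-05]
 [ 2.75177912e-01 -9.61393320e-01 -2.39031761e-05]
 [ 2.65674743e-05  3.24674174e-05 -9.99999999e-01]] 0.08791053613052677
```

Run:
```python
import cv2
a=cv2.imread("pics/top0.png")[190:310,160:440]; a=cv2.resize(a,(800,343),interpolation=cv2.INTER_CUBIC)
cv2.imwrite("pics/top_c.png",a)
a=cv2.imread("pics/scene0.png")[210:390,200:500]; cv2.imwrite("pics/scene_c.png",cv2.resize(a,(800,480),interpolation=cv2.INTER_CUBIC))
```

```text
(no output)
```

View pics/top_c.png

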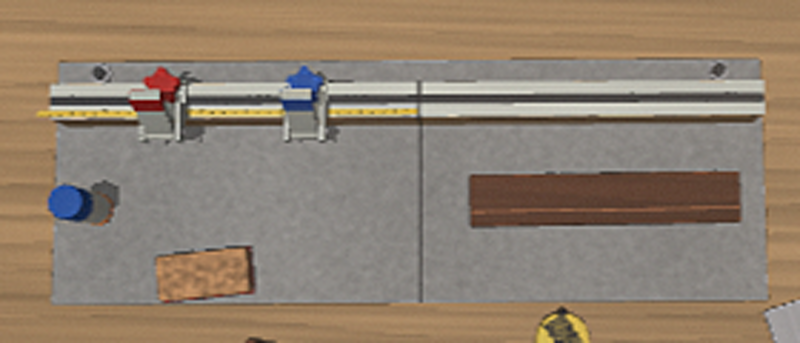

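View pics/scene_c.png

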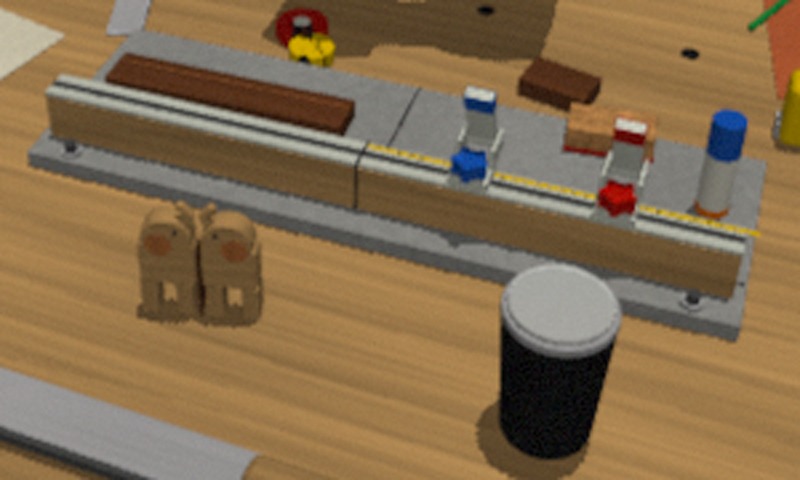

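The top view shows the strip at crop (470–740, 172–227), the red stop at (160, 100) left of the blue one at (305, 95), and the bed corners at about (55, 60) and (767, 302). Both arms are parked up. Next I'll work out the geometry.

```bash
cat > h.py <<'E'
import numpy as np
def ray(p,u,v,z):
    R=np.array(p["R"]);t=np.array(p["t"]);c=-R.T@t
    d=R.T@np.array([(u-p["cx"])/p["fx"],(v-p["cy"])/p["fy"],1]);return c+d*(z-c[2])/d[2]
def proj(p,X):
    q=np.array(p["R"])@np.array(X)+np.array(p["t"]);return np.array([q[0]/q[2]*p["fx"]+p["cx"],q[1]/q[2]*p["fy"]+p["cy"]])
E
python3 - <<'E'
from bench import ctrl
from h import *
import cv2
p=ctrl.camera("top");k=2.857
def g(n,u,v,z): print(n,ray(p,160+u/k,190+v/k,z).round(4))
for n,u,v in (("bBL",59,60),("bBR",763,60),("bFL",52,302),("bFR",767,302),("kerfF",420,302),("kerfB",420,122)): g(n,u,v,.018)
for n,u,v in (("sBL",470,175),("sBR",740,172),("sFR",740,222),("sFL",470,227)): g(n,u,v,.038)
for n,u,v in (("fenceTL back",50,84),("fTL front",52,119),("fTR front",765,115),("fTR back",765,80)): g(n,u,v,.068)
g("redears",160,138,.097);g("blueears",306,138,.097)
g("redtip",148,100,.15);g("bluetip",297,100,.15)
g("redknob",162,82,.096);g("blueknob",305,82,.096)
# mask of strip
im=p["pixels"].astype(int);b,gg,r=im[...,0],im[...,1],im[...,2]
m=((r<125)&(r-b>25)).astype(np.uint8);m[:240]=0;m[280:]=0;m[:,:315]=0;m[:,430:]=0
c=max(cv2.findContours(m,0,1)[0],key=cv2.contourArea);R=cv2.minAreaRect(c);print(R,cv2.boxPoints(R))
for q in cv2.boxPoints(R): print(ray(p,*q,.038).round(4))
print(-np.array(p["R"]).T@p["t"])
E
```

```text
bBL [0.6321 0.3211 0.018 ]
bBR [ 0.6511 -0.3197  0.018 ]
bFL [0.4136 0.3132 0.018 ]
bFR [ 0.4322 -0.3238  0.018 ]
kerfF [ 0.4231 -0.0144  0.018 ]
kerfB [ 0.5849 -0.0091  0.018 ]
sBL [ 0.5362 -0.0556  0.038 ]
sBR [ 0.5459 -0.2948  0.038 ]
sFR [ 0.5016 -0.295   0.038 ]
sFL [ 0.4902 -0.0569  0.038 ]
fenceTL back [0.602  0.3115 0.068 ]
fTL front [0.5714 0.3078 0.068 ]
fTR front [ 0.5932 -0.3097  0.068 ]
fTR back [ 0.6239 -0.3096  0.068 ]
redears [0.5543 0.2065 0.097 ]
blueears [0.558  0.0837 0.097 ]
redtip [0.5787 0.2053 0.15  ]
bluetip [0.5822 0.0857 0.15  ]
redknob [0.6022 0.2077 0.096 ]
blueknob [0.6058 0.0867 0.096 ]
((371.1286926269531, 258.9632873535156), (17.687028884887695, 94.03776550292969), 89.01223754882812) [[323.96432 250.93164]
 [417.98813 249.31055]
 [418.29306 266.99493]
 [324.26926 268.61603]]
[ 0.537  -0.0542  0.038 ]
[ 0.5481 -0.2922  0.038 ]
[ 0.5033 -0.2931  0.038 ]
[ 0.4923 -0.0563  0.038 ]
[ 0.43215535 -0.04765079  1.16657569]
```

Call:
apply_moves(plan=[[0,0.07,0.1,0.02,0,0,-0.1],[0,0.14,0.2,0.04,0,0,-0.2],[0,0.21,0.31,0.04,0,0,-0.3],[0,0.28,0.42,0.04,0,0,-0.4],[0,0.35,0.52,0.04,0,0,-0.475],[0,0.42,0.62,0.04,0,0,-0.475],[0,0.49,0.72,0.04,0,0,-0.475],[0,0.55,0.82,0.04,0,0,-0.475]])

```text
t: 1.85
eef_pos: [0.3654, -0.1749, 0.2325]
eef_rot: [[1.0, 0.03, 0.001], [0.03, -1.0, -0.001], [0.001, 0.001, -1.0]]
force: [0.8, 0.0, -0.8]
gripper_width: 0.0264
grip_force: 0.0
```

Call:
apply_moves(plan=[[0,0.07,0.1,0,0,0,0],[0,0.14,0.2,0,0,0,0],[0,0.21,0.31,0,0,0,0],[0,0.28,0.42,0,0,0,0],[0,0.35,0.52,0,0,0,0],[0,0.42,0.62,0,0,0,0],[0,0.49,0.72,0,0,0,0],[0,0.55,0.82,0,0,0,0]])

```text
t: 2.65
eef_pos: [0.5854, 0.1533, 0.2321]
eef_rot: [[1.0, 0.03, 0.0], [0.03, -1.0, -0.0], [0.0, 0.0, -1.0]]
force: [-0.1, -0.8, 0.8]
gripper_width: 0.0004
grip_force: 0.0
```

Call:
apply_moves(plan=[[0,0.05,0.07,0,0,0,0],[0,0.09,0.135,0,0,0,0],[0,0.09,0.135,0,0,0,0],[0,0.09,0.135,-0.07,0,0,0],[0,0.09,0.135,-0.14,0,0,0],[0,0.09,0.135,-0.21,0,0,0],[0,0.09,0.135,-0.26,0,0,0],[0,0.09,0.135,-0.26,0,0,0]])

```text
t: 3.45
eef_pos: [0.6189, 0.2043, 0.1256]
eef_rot: [[1.0, 0.029, -0.005], [0.029, -1.0, -0.001], [-0.005, 0.001, -1.0]]
force: [0.1, 0.0, 0.7]
gripper_width: 0.0005
grip_force: 0.0
```

Call:
apply_moves(plan=[[0,-0.03,0,0,0,0,0],[0,-0.06,0,0,0,0,0],[0,-0.09,0,0,0,0,0],[0,-0.12,0,0,0,0,0],[0,-0.15,0,0,0,0,0],[0,-0.18,0,0,0,0,0],[0,-0.21,0,0,0,0,0],[0,-0.24,0,0,0,0,0]])

```text
t: 4.25
eef_pos: [0.5245, 0.2049, 0.1299]
eef_rot: [[1.0, 0.03, 0.002], [0.03, -1.0, 0.0], [0.002, -0.0, -1.0]]
force: [0.0, 0.5, 1.2]
gripper_width: 0.0004
grip_force: 0.0
```

Call:
apply_moves(plan=[[0,0,0,0.1,0,0,0],[0,-0.02,-0.05,0.175,0,0,0],[0.5,-0.05,-0.17,0.175,0,0,0],[1,-0.08,-0.29,0.175,0,0,0],[1,-0.1,-0.41,0.175,0,0,0],[1,-0.13,-0.53,0.175,0,0,0],[1,-0.15,-0.65,0.175,0,0,0],[1,-0.175,-0.77,0.175,0,0,0]])

```text
t: 5.05
eef_pos: [0.4539, -0.105, 0.1999]
eef_rot: [[1.0, 0.03, 0.003], [0.03, -1.0, -0.001], [0.002, 0.002, -1.0]]
force: [1.2, -0.1, -0.1]
gripper_width: 0.0462
grip_force: 0.0
```

Run:
```python
from bench import ctrl
import cv2
p=ctrl.camera("scene"); cv2.imwrite("pics/s1.png",cv2.resize(p["pixels"][180:390,180:530],(800,480),interpolation=cv2.INTER_CUBIC))
```

```text
(no output)
```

View pics/s1.png

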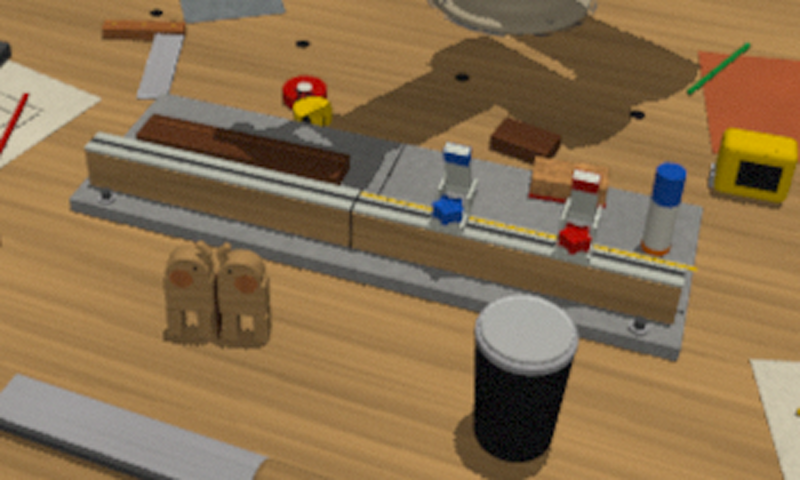

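The red arm still shows upright at crop (585, 180), so it either wasn't caught or fell back. I'll look again before repeating the pull.

Run:
```python
from bench import ctrl
import cv2, numpy as np
a=ctrl.camera("scene")["pixels"][225:315,400:500]; b=ctrl.camera("top")["pixels"][205:265,170:290]
a=cv2.resize(a,(500,450),interpolation=cv2.INTER_CUBIC)
z=cv2.imread("pics/scene0.png")[225:315,400:500]
z=cv2.resize(z,(300,270)); a=cv2.resize(a,(300,270)); b=cv2.resize(b,(600,300),interpolation=cv2.INTER_CUBIC)
cv2.imwrite("pics/s2.png",np.vstack([np.hstack([z,a]),b]))
```

```text
(no output)
```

View pics/s2.png

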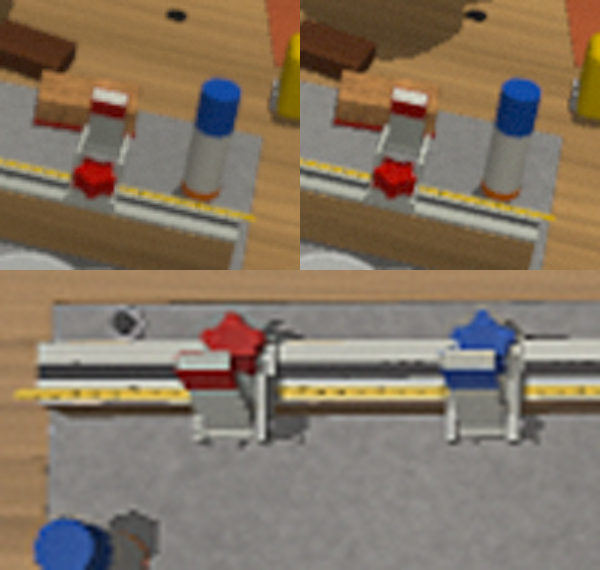

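The red arm is still on its rest, with its tip at u ≈ 211 and v ≈ 223 in the top view. I'll repeat the pull slowly and check partway.

Call:
apply_moves(plan=[[0,0.06,0.11,0.08,0,0,0],[0,0.12,0.22,0.08,0,0,0],[0,0.18,0.33,0.08,0,0,0],[0,0.24,0.44,0.08,0,0,0],[0,0.3,0.55,0.08,0,0,0],[0,0.36,0.66,0.08,0,0,0],[0,0.42,0.78,0.08,0,0,0],[0,0.42,0.78,0.08,0,0,0]])

```text
t: 6.0
eef_pos: [0.6224, 0.2149, 0.2303]
eef_rot: [[0.999, 0.035, 0.0], [0.035, -0.999, 0.001], [0.001, -0.001, -1.0]]
force: [-0.2, -0.7, 0.2]
gripper_width: 0.0007
grip_force: 0.0
```

Call:
apply_moves(plan=[[0,0,0,-0.06,0,0,0],[0,0,0,-0.12,0,0,0],[0,0,0,-0.18,0,0,0],[0,0,0,-0.24,0,0,0],[0,0,0,-0.265,0,0,0],[0,0,0,-0.265,0,0,0],[0,-0.03,0,-0.265,0,0,0],[0,-0.06,0,-0.265,0,0,0]])

```text
t: 6.8
eef_pos: [0.5988, 0.2098, 0.1261]
eef_rot: [[1.0, 0.03, 0.003], [0.03, -1.0, 0.0], [0.003, -0.0, -1.0]]
force: [0.7, -0.5, 1.7]
gripper_width: 0.0008
grip_force: 1.5
```

Call:
apply_moves(plan=[[0,-0.015,0,0,0,0,0],[0,-0.03,0,0,0,0,0],[0,-0.045,0,0,0,0,0],[0,-0.06,0,0,0,0,0],[0,-0.07,0,0,0,0,0],[0,-0.08,0,0,0,0,0],[0,-0.09,0,0,0,0,0],[0,-0.1,0,0,0,0,0]])

```text
t: 7.6
eef_pos: [0.5582, 0.2092, 0.1242]
eef_rot: [[1.0, 0.03, -0.0], [0.03, -1.0, 0.0], [-0.0, -0.0, -1.0]]
force: [0.1, -0.5, -0.3]
gripper_width: 0.0001
grip_force: 0.0
```

Run:
```python
from bench import ctrl
import cv2, numpy as np
a=ctrl.camera("scene")["pixels"][170:310,370:510]; b=ctrl.camera("top")["pixels"][180:280,150:290]
w=ctrl.camera("wrist")["pixels"]
a=cv2.resize(a,(400,400)); b=cv2.resize(b,(400,286)); w=cv2.resize(w,(400,300))
o=np.zeros((600,800,3),np.uint8);o[:400,:400]=a;o[:286,400:]=b;o[290:590,400:]=w
cv2.imwrite("pics/s3.png",o)
```

```text
(no output)
```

View pics/s3.png

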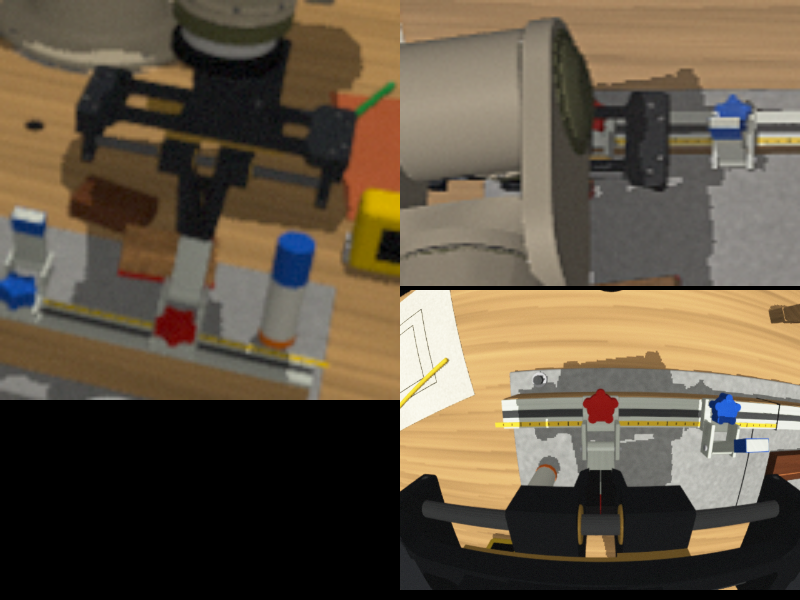

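The finger is behind the red arm, hiding its red end, and has drawn it past upright. My guess is that my fast lift flung it back the first time. I'll keep pulling, then wait before lifting.

Call:
apply_moves(plan=[[0,-0.02,0,0,0,0,0],[0,-0.04,0,0,0,0,0],[0,-0.06,0,0,0,0,0],[0,-0.08,0,0,0,0,0],[0,-0.1,0,0,0,0,0],[0,-0.12,0,0,0,0,0],[0,-0.14,0,0,0,0,0],[0,-0.16,0,0,0,0,0]])

```text
t: 8.55
eef_pos: [0.4938, 0.2093, 0.1243]
eef_rot: [[1.0, 0.03, 0.0], [0.03, -1.0, 0.0], [0.0, -0.0, -1.0]]
force: [1.0, -0.3, -0.3]
gripper_width: 0.0003
grip_force: 0.0
```

```bash
cat > look.py <<'E'
from bench import ctrl
import cv2, numpy as np, sys
a=ctrl.camera("scene")["pixels"][170:310,370:510]; w=ctrl.camera("wrist")["pixels"]
o=np.zeros((400,800,3),np.uint8);o[:,:400]=cv2.resize(a,(400,400));o[:300,400:]=cv2.resize(w,(400,300))
cv2.imwrite(sys.argv[1],o)
E
python3 look.py pics/s4.png
```

```text
(no output)
```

View pics/s4.png

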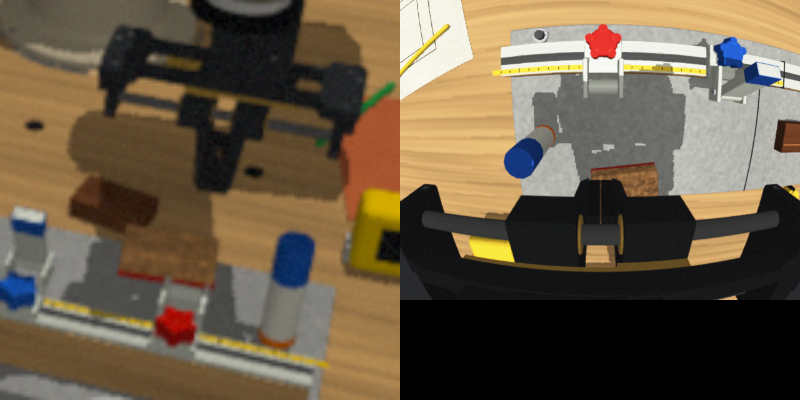

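The red arm is down: only the hinge shows under the red knob at (600, 85) in the wrist view. The blue arm is still up. Now the strip.

Call:
apply_moves(plan=[[0,0,0,0.1,0,0,0],[0,-0.02,-0.1,0.15,0,0,0],[0.5,-0.04,-0.22,0.15,0,0,0],[1,-0.06,-0.34,0.15,0,0,0],[1,-0.08,-0.46,0.15,0,0,0],[1,-0.1,-0.58,0.15,0,0,0],[1,-0.11,-0.7,0.15,0,0,0],[1,-0.11,-0.82,0.15,0,0,0]])

```text
t: 9.45
eef_pos: [0.4499, -0.1208, 0.1846]
eef_rot: [[1.0, 0.03, 0.001], [0.03, -1.0, -0.0], [0.001, 0.0, -1.0]]
force: [0.3, -0.5, -0.3]
gripper_width: 0.0459
grip_force: 0.0
```

Call:
apply_moves(plan=[[1,0,-0.1,0,0,0,0],[1,0,-0.145,-0.05,0,0,0],[1,0,-0.145,-0.12,0,0,0],[1,0,-0.145,-0.2,0,0,0],[1,0,-0.145,-0.28,0,0,0],[1,0,-0.145,-0.34,0,0,0],[1,0,-0.145,-0.38,0,0,0],[1,0,-0.145,-0.38,0,0,0]])

```text
t: 10.25
eef_pos: [0.4496, -0.1762, 0.0306]
eef_rot: [[1.0, 0.03, -0.003], [0.03, -1.0, 0.002], [-0.003, -0.002, -1.0]]
force: [0.1, -0.2, -0.7]
gripper_width: 0.0882
grip_force: 0.0
```

Run:
```python
from bench import ctrl
import cv2, numpy as np
print(ctrl.get_state()["eef_pos"])
a=ctrl.camera("scene")["pixels"][170:370,210:510];w=ctrl.camera("wrist")["pixels"]
o=np.zeros((600,800,3),np.uint8);o[:267,:400]=cv2.resize(a,(400,267));o[:300,400:]=cv2.resize(w,(400,300));t=ctrl.camera("top")["pixels"][200:310,160:440];o[300:300+300,:764]=cv2.resize(t,(764,300))
cv2.imwrite("pics/s5.png",o)
```

```text
[ 0.44960503 -0.17623075  0.03057412]
```

View pics/s5.png

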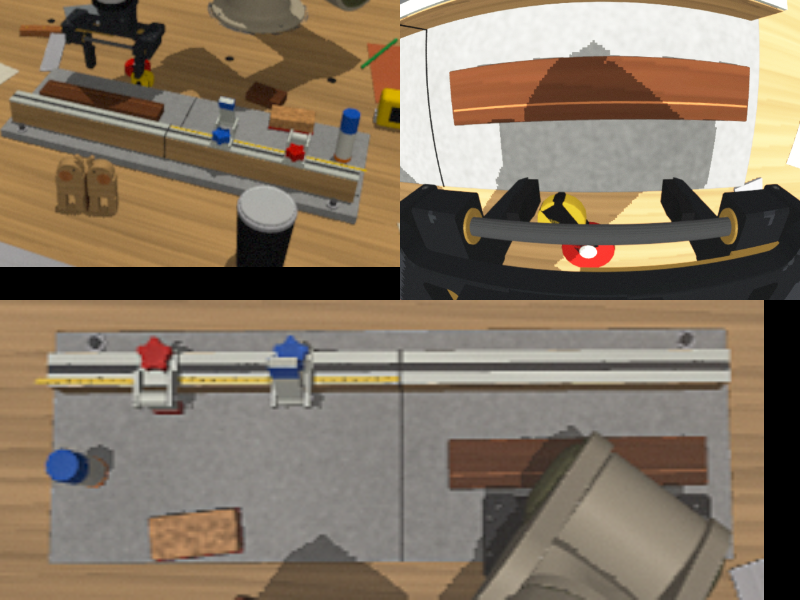

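The red stop hangs down, with its red end at (170, 407). The fingers straddle the strip's near edge, so I'll push it towards the fence.

Call:
apply_moves(plan=[[1,0.02,0,-0.008,0,0,0],[1,0.04,0,-0.008,0,0,0],[1,0.06,0,-0.008,0,0,0],[1,0.075,0,-0.008,0,0,0],[1,0.09,0,-0.008,0,0,0],[1,0.105,0,-0.008,0,0,0],[1,0.12,0,-0.008,0,0,0],[1,0.135,0,-0.008,0,0,0]])

```text
t: 11.2
eef_pos: [0.5049, -0.1767, 0.029]
eef_rot: [[1.0, 0.03, -0.0], [0.03, -1.0, 0.0], [-0.0, -0.0, -1.0]]
force: [0.5, -0.7, 0.9]
gripper_width: 0.0882
grip_force: 0.0
```

Call:
apply_moves(plan=[[1,0.01,0,0,0,0,0],[1,0.02,0,0,0,0,0],[1,0.03,0,0,0,0,0],[1,0.038,0,0,0,0,0],[1,0.045,0,0,0,0,0],[1,0.05,0,0,0,0,0],[1,0.055,0,0,0,0,0],[1,0.06,0,0,0,0,0]])

```text
t: 12.0
eef_pos: [0.5286, -0.1767, 0.029]
eef_rot: [[1.0, 0.03, -0.0], [0.03, -1.0, -0.0], [-0.0, -0.0, -1.0]]
force: [0.1, -0.5, -0.1]
gripper_width: 0.0883
grip_force: 0.0
```

```bash
cat > gap.py <<'E'
from bench import ctrl
import cv2, numpy as np, sys
from h import *
p=ctrl.camera("top");im=p["pixels"].astype(int);b,r=im[...,0],im[...,2]
m=((r<125)&(r-b>25)).astype(np.uint8);m[:236]=0;m[285:]=0;m[:,:225]=0;m[:,430:]=0
c=max(cv2.findContours(m,0,1)[0],key=cv2.contourArea);x,y,w,h=cv2.boundingRect(c);print("rect px",x,y,w,h)
for q in ((x-.5,y),(x+w-.5,y)): print(ray(p,*q,.038).round(4))
print({k:np.round(v,3) for k,v in ctrl.get_state().items() if k in("eef_pos","force","t")})
E
python3 gap.py
```

```text
rect px 325 251 13 18
[ 0.5368 -0.0556  0.038 ]
[ 0.5378 -0.0885  0.038 ]
{'t': np.float64(12.05), 'eef_pos': array([ 0.529, -0.177,  0.029]), 'force': array([ 0.562,  0.031, -0.941])}
```

```bash
cat > look.py <<'E'
from bench import ctrl
import cv2, numpy as np, sys
a=ctrl.camera("scene")["pixels"][170:320,210:450];w=ctrl.camera("wrist")["pixels"]
o=np.zeros((600,800,3),np.uint8);o[:250,:400]=cv2.resize(a,(400,250));o[:300,400:]=cv2.resize(w,(400,300));t=ctrl.camera("top")["pixels"][200:310,160:440];o[300:300+300,:764]=cv2.resize(t,(764,300))
cv2.imwrite(sys.argv[1],o)
E
python3 look.py pics/s6.png
```

```text
(no output)
```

View pics/s6.png

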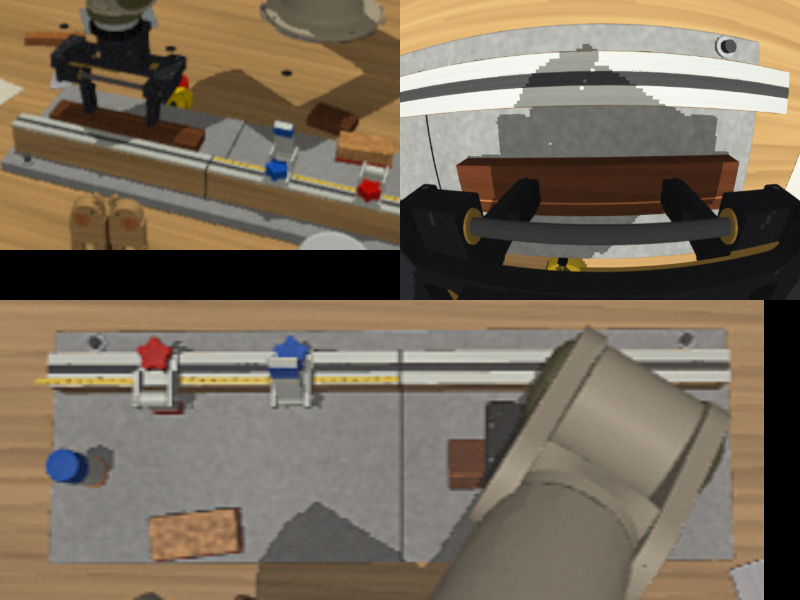

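Both open fingers are above the strip (wrist view, 520–680 × 180–210), so the open tips sit higher than the TCP. The strip hasn't moved. I'll back out and find the real tip height by touching the bed in front of it.

Call:
apply_moves(plan=[[1,0,0,0.02,0,0,0],[1,-0.04,0,0.02,0,0,0],[1,-0.08,0,0.02,0,0,0],[1,-0.12,0,0.02,0,0,0],[1,-0.16,0,0.02,0,0,0],[1,-0.18,0,0.02,0,0,0],[1,-0.18,0,0,0,0,0],[1,-0.18,0,0,0,0,0]])

```text
t: 13.0
eef_pos: [0.4566, -0.1767, 0.0283]
eef_rot: [[1.0, 0.03, -0.001], [0.03, -1.0, 0.0], [-0.001, -0.001, -1.0]]
force: [0.5, 0.6, -0.4]
gripper_width: 0.088
grip_force: 0.0
```

Call:
apply_moves(plan=[[1,0,0,-0.005,0,0,0],[1,0,0,-0.01,0,0,0],[1,0,0,-0.015,0,0,0],[1,0,0,-0.02,0,0,0],[1,0,0,-0.02,0,0,0],[1,0,0,-0.02,0,0,0],[1,0,0,-0.02,0,0,0],[1,0,0,-0.02,0,0,0]])

```text
t: 13.8
eef_pos: [0.4565, -0.1768, 0.0211]
eef_rot: [[1.0, 0.03, 0.0], [0.03, -1.0, -0.0], [0.0, 0.0, -1.0]]
force: [-1.3, 0.7, -0.7]
gripper_width: 0.0878
grip_force: 0.0
```

Run:
```python
from bench import ctrl
import cv2, numpy as np
s=ctrl.get_state();print(s["eef_pos"],s["force"])
p=ctrl.camera("wrist");w=p["pixels"];print(p["fx"],p["cx"],p["cy"],np.round(p["mount"],4).tolist())
# where the TCP and open tip spots should appear
M=np.array(p["mount"])
for X in ([0,0,0],[0,.044,0],[0,-.044,0],[0,.044,-.019],[0.009,.053,0],[.009,.053,-.019],[.009,-.053,-.019]):
    c=np.linalg.inv(M)@np.r_[X,1];th=np.arctan2(np.hypot(c[0],c[1]),c[2]);k=p["fx"]*th/np.hypot(c[0],c[1]);print(X,(c[0]*k+p["cx"]).round(1),(c[1]*k+p["cy"]).round(1))
cv2.imwrite("pics/s7.png",cv2.resize(w[100:480],(800,475)))
```

```text
[ 0.45650729 -0.176777    0.02111526] [-1.33272356  0.70184239 -0.71526371]
371.64829954431775 320.4703216296686 238.6372231271518 [[0.0007, -0.9558, -0.2941, 0.077], [1.0, 0.0009, -0.0004, -0.0004], [0.0007, -0.2941, 0.9558, -0.169], [0.0, 0.0, 0.0, 1.0]]
[0, 0, 0] 321.5 286.7
[0, 0.044, 0] 408.1 285.8
[0, -0.044, 0] 234.7 285.7
[0, 0.044, -0.019] 416.8 302.7
[0.009, 0.053, 0] 426.8 269.2
[0.009, 0.053, -0.019] 437.5 284.5
[0.009, -0.053, -0.019] 205.5 284.3
```

View pics/s7.png

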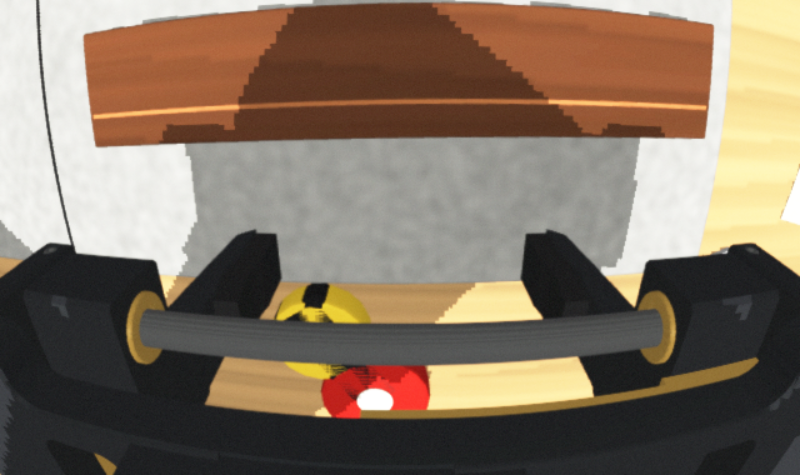

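Comparing projections, the open tips sit about 17 mm above the TCP, so they passed clear over the strip (tip at full pixel (421, 285)). I'll shut the fingers so the tips are at the TCP and push at the strip's middle.

Call:
apply_moves(plan=[[0.5,0,0,0.0125,0,0,0],[0,0,0,0.0125,0,0,0],[0,0,0,0.0125,0,0,0],[0,0,0,0.0125,0,0,0],[0,0,0,0.0125,0,0,0],[0,0,0,0.0125,0,0,0],[0,0,0,0.0125,0,0,0],[0,0.02,0,0.0125,0,0,0]])

```text
t: 14.65
eef_pos: [0.4643, -0.1767, 0.026]
eef_rot: [[1.0, 0.03, -0.001], [0.03, -1.0, 0.0], [-0.001, -0.0, -1.0]]
force: [0.5, -0.5, 1.1]
gripper_width: 0.0264
grip_force: 0.0
```

Call:
apply_moves(plan=[[0,0.01,0,0,0,0,0],[0,0.02,0,0,0,0,0],[0,0.03,0,0,0,0,0],[0,0.04,0,0,0,0,0],[0,0.05,0,0,0,0,0],[0,0.06,0,0,0,0,0],[0,0.07,0,0,0,0,0],[0,0.08,0,0,0,0,0]])

```text
t: 15.45
eef_pos: [0.4968, -0.1767, 0.026]
eef_rot: [[1.0, 0.03, -0.0], [0.03, -1.0, 0.0], [-0.0, -0.0, -1.0]]
force: [-0.1, 0.7, 0.2]
gripper_width: 0.0003
grip_force: 0.0
```

```bash
python3 gap.py
```

```text
rect px 324 251 14 18
[ 0.5368 -0.053   0.038 ]
[ 0.5378 -0.0885  0.038 ]
{'t': np.float64(15.5), 'eef_pos': array([ 0.497, -0.177,  0.026]), 'force': array([-0.027, -0.513, -0.009])}
```

Call:
apply_moves(plan=[[0,0.005,0,0,0,0,0],[0,0.01,0,0,0,0,0],[0,0.015,0,0,0,0,0],[0,0.02,0,0,0,0,0],[0,0.025,0,0,0,0,0],[0,0.03,0,0,0,0,0],[0,0.035,0,0,0,0,0],[0,0.04,0,0,0,0,0]])

```text
t: 16.3
eef_pos: [0.5126, -0.1767, 0.026]
eef_rot: [[1.0, 0.03, 0.0], [0.03, -1.0, 0.0], [0.0, -0.0, -1.0]]
force: [-0.5, -0.5, -0.1]
gripper_width: 0.0005
grip_force: 0.0
```

```bash
python3 gap.py
python3 - <<'E'
from bench import ctrl
import numpy as np
p=ctrl.camera("wrist");im=p["pixels"].astype(int);b,r=im[...,0],im[...,2]
m=(r-b>30)&(r<170)&(b<75)
for u in (200,250,300,340,400,440):
    v=np.where(m[60:300,u])[0]+60; print(u,v.min() if len(v) else None, v.max() if len(v) else None,len(v))
E
```

```text
rect px 324 251 14 18
[ 0.5368 -0.053   0.038 ]
[ 0.5378 -0.0885  0.038 ]
{'t': np.float64(16.35), 'eef_pos': array([ 0.513, -0.177,  0.026]), 'force': array([-0.466, -0.129,  0.794])}
200 227 299 68
250 125 299 72
300 125 283 55
340 124 283 58
400 223 299 72
440 128 299 72
```

Run:
```python
from bench import ctrl
import cv2, numpy as np
a=ctrl.camera("scene")["pixels"][170:290,220:360];w=ctrl.camera("wrist")["pixels"]
o=np.zeros((600,800,3),np.uint8);o[:343,:400]=cv2.resize(a,(400,343),interpolation=cv2.INTER_CUBIC);o[:380,400:]=cv2.resize(w[100:480,120:520],(400,380))
cv2.imwrite("pics/s8.png",o[:400])
```

```text
(no output)
```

View pics/s8.png

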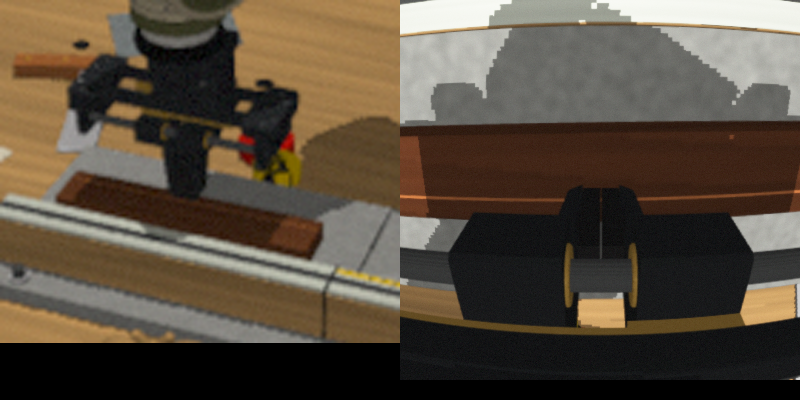

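The shut fingertip is also above the strip (wrist crop (600, 187)), so the real tip is at least 12 mm above the reported TCP. I'll back off and step down onto the bed until I feel contact.

Call:
apply_moves(plan=[[0,0,0,0.01,0,0,0],[0,-0.04,0,0.01,0,0,0],[0,-0.08,0,0.01,0,0,0],[0,-0.12,0,0.01,0,0,0],[0,-0.15,0,0.01,0,0,0],[0,-0.15,0,-0.01,0,0,0],[0,-0.15,0,-0.03,0,0,0],[0,-0.15,0,-0.03,0,0,0]])

```text
t: 17.3
eef_pos: [0.4524, -0.1764, 0.0128]
eef_rot: [[1.0, 0.03, -0.001], [0.03, -1.0, 0.001], [-0.001, -0.001, -1.0]]
force: [-0.6, -0.1, 0.7]
gripper_width: 0.0004
grip_force: 0.0
```

```bash
python3 -c "
from bench import ctrl
print(ctrl.tcp_to_grasp,ctrl.get_state()['eef_pos'],ctrl.get_state()['force'],[x for x in dir(ctrl) if x[0]!='_'])"
```

```text
0.0187 [ 0.45239173 -0.1764342   0.01282582] [-0.61101465 -0.07869046  0.66353651] ['MotionError', 'camera', 'get_state', 'recognise', 'sign_off', 'tcp_to_grasp']
```

Call:
apply_moves(plan=[[0,0,0,0,0,0,0],[0,0,0,-0.0025,0,0,0],[0,0,0,-0.005,0,0,0],[0,0,0,-0.0075,0,0,0],[0,0,0,-0.01,0,0,0],[0,0,0,-0.01,0,0,0],[0,0,0,-0.01,0,0,0],[0,0,0,-0.01,0,0,0]])

```text
t: 18.1
eef_pos: [0.4525, -0.1767, 0.0101]
eef_rot: [[1.0, 0.03, 0.0], [0.03, -1.0, -0.0], [0.0, 0.0, -1.0]]
force: [0.3, 0.1, 0.1]
gripper_width: 0.0004
grip_force: 0.0
```

Call:
apply_moves(plan=[[0,0,0,-0.0025,0,0,0],[0,0,0,-0.005,0,0,0],[0,0,0,-0.0075,0,0,0],[0,0,0,-0.01,0,0,0],[0,0,0,-0.01,0,0,0],[0,0,0,-0.01,0,0,0],[0,0,0,-0.01,0,0,0],[0,0,0,-0.01,0,0,0]])

```text
t: 18.9
eef_pos: [0.4525, -0.1768, 0.0061]
eef_rot: [[1.0, 0.03, 0.0], [0.03, -1.0, -0.0], [0.0, 0.0, -1.0]]
force: [0.2, -0.8, -0.5]
gripper_width: 0.0005
grip_force: 0.0
```

Call:
apply_moves(plan=[[0,0,0,-0.0025,0,0,0],[0,0,0,-0.005,0,0,0],[0,0,0,-0.0075,0,0,0],[0,0,0,-0.01,0,0,0],[0,0,0,-0.01,0,0,0],[0,0,0,-0.01,0,0,0],[0,0,0,-0.01,0,0,0],[0,0,0,-0.01,0,0,0]])

```text
t: 19.7
eef_pos: [0.4525, -0.1768, 0.0021]
eef_rot: [[1.0, 0.03, 0.0], [0.03, -1.0, -0.0], [0.0, 0.0, -1.0]]
force: [-0.4, -0.4, 0.3]
gripper_width: 0.0006
grip_force: 0.0
```

The tip is about 16–19 mm above the reported TCP. I'll push at TCP z ≈ 0.004.

Call:
apply_moves(plan=[[0,0.015,0,0.005,0,0,0],[0,0.03,0,0.005,0,0,0],[0,0.045,0,0.005,0,0,0],[0,0.06,0,0.005,0,0,0],[0,0.075,0,0.005,0,0,0],[0,0.085,0,0.005,0,0,0],[0,0.095,0,0.005,0,0,0],[0,0.105,0,0.005,0,0,0]])

```text
t: 20.5
eef_pos: [0.4946, -0.1767, 0.0039]
eef_rot: [[1.0, 0.03, -0.001], [0.03, -1.0, 0.0], [-0.0, -0.0, -1.0]]
force: [-0.3, 0.8, 0.6]
gripper_width: 0.0006
grip_force: 0.4
```

Call:
apply_moves(plan=[[0,0.01,0,0,0,0,0],[0,0.02,0,0,0,0,0],[0,0.03,0,0,0,0,0],[0,0.04,0,0,0,0,0],[0,0.05,0,0,0,0,0],[0,0.06,0,0,0,0,0],[0,0.065,0,0,0,0,0],[0,0.07,0,0,0,0,0]])

```text
t: 21.3
eef_pos: [0.5226, -0.1767, 0.0041]
eef_rot: [[1.0, 0.03, -0.0], [0.03, -1.0, 0.0], [-0.0, -0.0, -1.0]]
force: [-1.6, 0.9, 0.3]
gripper_width: 0.0005
grip_force: 0.5
```

```bash
python3 gap.py
```

```text
rect px 325 237 28 18
[ 0.5725 -0.0546  0.038 ]
[ 0.5746 -0.1257  0.038 ]
{'t': np.float64(21.35), 'eef_pos': array([ 0.523, -0.177,  0.004]), 'force': array([-0.081,  0.553, -0.379])}
```

Call:
apply_moves(plan=[[0,0.003,0,0,0,0,0],[0,0.006,0,0,0,0,0],[0,0.009,0,0,0,0,0],[0,0.012,0,0,0,0,0],[0,0.015,0,0,0,0,0],[0,0.018,0,0,0,0,0],[0,0.02,0,0,0,0,0],[0,0.022,0,0,0,0,0]])

```text
t: 22.15
eef_pos: [0.5313, -0.1768, 0.0041]
eef_rot: [[1.0, 0.03, -0.0], [0.03, -1.0, -0.0], [-0.0, 0.0, -1.0]]
force: [-1.5, -0.2, 0.9]
gripper_width: 0.0005
grip_force: 0.7
```

Call:
apply_moves(plan=[[0,0.001,0,0,0,0,0],[0,0.002,0,0,0,0,0],[0,0.003,0,0,0,0,0],[0,0.004,0,0,0,0,0],[0,0.005,0,0,0,0,0],[0,0.006,0,0,0,0,0],[0,0.007,0,0,0,0,0],[0,0.007,0,0,0,0,0]])

```text
t: 22.95
eef_pos: [0.5341, -0.1768, 0.004]
eef_rot: [[1.0, 0.03, 0.0], [0.03, -1.0, -0.0], [0.0, 0.0, -1.0]]
force: [-1.4, -0.5, 0.3]
gripper_width: 0.0005
grip_force: 0.7
```

```bash
python3 gap.py
```

```text
rect px 325 236 13 14
[ 0.5751 -0.0545  0.038 ]
[ 0.5761 -0.0875  0.038 ]
{'t': np.float64(23.0), 'eef_pos': array([ 0.534, -0.177,  0.004]), 'force': array([-1.778,  0.324,  0.341])}
```

Call:
apply_moves(plan=[[0,0.001,0,0,0,0,0],[0,0.002,0,0,0,0,0],[0,0.003,0,0,0,0,0],[0,0.004,0,0,0,0,0],[0,0.005,0,0,0,0,0],[0,0.005,0,0,0,0,0],[0,0.005,0,0,0,0,0],[0,0.005,0,0,0,0,0]])

```text
t: 23.8
eef_pos: [0.5344, -0.1768, 0.004]
eef_rot: [[1.0, 0.03, -0.004], [0.03, -1.0, 0.001], [-0.004, -0.001, -1.0]]
force: [-12.2, -1.2, 8.6]
gripper_width: 0.0006
grip_force: 6.2
```

```bash
sed -i 's/m\[:236\]/m[:230]/' gap.py; python3 gap.py
```

```text
rect px 307 231 46 19
[ 0.5865 -0.0084  0.038 ]
[ 0.59   -0.1253  0.038 ]
{'t': np.float64(23.85), 'eef_pos': array([ 0.534, -0.177,  0.004]), 'force': array([-13.327,  -0.903,   7.258])}
```

The strip is against the fence: about 13 N of reaction, back edge at x ≈ 0.5865–0.590. I'll back off and go round to its right end with the tool tilted back 20° so the gripper body clears the fence.

Call:
apply_moves(plan=[[0,-0.01,0,0,0,0,0],[0,-0.04,0,0,0,0,0],[0,-0.08,0,0.05,0,0,0],[0,-0.08,0,0.13,0,0,0],[0,-0.08,-0.1,0.2,0,-0.22,0],[0,-0.08,-0.21,0.2,0,-0.44,0],[0,-0.08,-0.32,0.2,0,-0.667,0],[0,-0.08,-0.43,0.2,0,-0.667,0]])

```text
t: 24.65
eef_pos: [0.5024, -0.3501, 0.0838]
eef_rot: [[0.938, 0.026, 0.345], [0.028, -1.0, -0.0], [0.345, 0.01, -0.939]]
force: [-0.3, -0.4, 0.4]
gripper_width: 0.0004
grip_force: 0.0
```

Run:
```python
from bench import ctrl
from h import *
import cv2
p=ctrl.camera("top");im=p["pixels"].astype(int);b,r=im[...,0],im[...,2]
m=((r<125)&(r-b>25)).astype(np.uint8);m[:225]=0;m[285:]=0;m[:,:300]=0;m[:,430:]=0
m=cv2.morphologyEx(m,cv2.MORPH_OPEN,np.ones((5,5),np.uint8))
c=max(cv2.findContours(m,0,1)[0],key=cv2.contourArea);R=cv2.minAreaRect(c);print(R)
for q in cv2.boxPoints(R): print(q,ray(p,*q,.038).round(4))
print(ctrl.get_state()["eef_pos"])
```

```text
((371.5, 239.5), (19.0, 93.0), 90.0)
[325. 230.] [ 0.5905 -0.0553  0.038 ]
[418. 230.] [ 0.5975 -0.292   0.038 ]
[418. 249.] [ 0.5489 -0.2922  0.038 ]
[325. 249.] [ 0.542  -0.0567  0.038 ]
[ 0.50267518 -0.3570944   0.08451121]
```

Call:
apply_moves(plan=[[0,0.06,0,0,0,0,0],[0,0.12,0,0,0,0,0],[0,0.17,0,-0.02,0,0,0],[0,0.17,0,-0.08,0,0,0],[0,0.17,0,-0.14,0,0,0],[0,0.17,0,-0.17,0,0,0],[0,0.17,0,-0.19,0,0,0],[0,0.17,0,-0.19,0,0,0]])

```text
t: 25.5
eef_pos: [0.572, -0.3486, 0.0076]
eef_rot: [[0.939, 0.028, 0.342], [0.03, -1.0, 0.0], [0.342, 0.01, -0.94]]
force: [-0.2, 1.0, -0.4]
gripper_width: 0.0005
grip_force: 0.0
```

Call:
apply_moves(plan=[[0,0,0.02,0,0,0,0],[0,-0.001,0.04,0,0,0,0],[0,-0.002,0.06,0,0,0,0],[0,-0.002,0.08,0,0,0,0],[0,-0.003,0.095,0,0,0,0],[0,-0.003,0.11,0,0,0,0],[0,-0.004,0.125,0,0,0,0],[0,-0.004,0.14,0,0,0,0]])

```text
t: 26.3
eef_pos: [0.5705, -0.2926, 0.0082]
eef_rot: [[0.939, 0.028, 0.342], [0.03, -1.0, -0.001], [0.342, 0.011, -0.94]]
force: [-2.0, -3.0, 1.2]
gripper_width: 0.0002
grip_force: 1.5
```

```bash
cat > gap2.py <<'E'
from bench import ctrl
from h import *
import cv2
p=ctrl.camera("top");im=p["pixels"].astype(int);b,r=im[...,0],im[...,2]
m=((r<125)&(r-b>25)).astype(np.uint8);m[:230]=0;m[285:]=0;m[:,:228]=0;m[:,430:]=0
m=cv2.morphologyEx(m,cv2.MORPH_OPEN,np.ones((5,5),np.uint8))
c=max(cv2.findContours(m,0,1)[0],key=cv2.contourArea);x,y,w,h=cv2.boundingRect(c)
print("px",x,y,w,h,"L",ray(p,x-.5,y+h-1,.038).round(4),"R",ray(p,x+w-.5,y+h-1,.038).round(4))
for u in (x+4,x+w-5):
    v=np.where(m[:,u])[0];print(u,"near edge",ray(p,u,v.max()+.5,.038).round(4))
E
python3 gap2.py
```

```text
px 319 230 93 20 L [ 0.5415 -0.0402  0.038 ] R [ 0.5484 -0.2757  0.038 ]
323 near edge [ 0.5533 -0.0513  0.038 ]
407 near edge [ 0.5697 -0.2642  0.038 ]
```

The strip slides along the fence with only about 3 N on the fingertip, so I'll carry on.

Call:
apply_moves(plan=[[0,0,0.015,0,0,0,0],[0,-0.001,0.03,0,0,0,0],[0,-0.001,0.045,0,0,0,0],[0,-0.002,0.06,0,0,0,0],[0,-0.002,0.075,0,0,0,0],[0,-0.003,0.09,0,0,0,0],[0,-0.003,0.105,0,0,0,0],[0,-0.004,0.12,0,0,0,0]])

```text
t: 27.15
eef_pos: [0.5689, -0.2443, 0.0081]
eef_rot: [[0.939, 0.028, 0.342], [0.03, -1.0, -0.0], [0.342, 0.01, -0.94]]
force: [-0.6, -2.2, 0.8]
gripper_width: 0.0005
grip_force: 1.1
```

Call:
apply_moves(plan=[[0,0,0.015,0,0,0,0],[0,-0.001,0.03,0,0,0,0],[0,-0.001,0.045,0,0,0,0],[0,-0.002,0.06,0,0,0,0],[0,-0.002,0.075,0,0,0,0],[0,-0.003,0.09,0,0,0,0],[0,-0.003,0.105,0,0,0,0],[0,-0.004,0.12,0,0,0,0]])

```text
t: 27.95
eef_pos: [0.5672, -0.1963, 0.008]
eef_rot: [[0.939, 0.028, 0.342], [0.03, -1.0, -0.0], [0.342, 0.01, -0.94]]
force: [-1.0, -2.6, 2.4]
gripper_width: 0.0003
grip_force: 1.4
```

```bash
python3 gap2.py
```

```text
px 281 231 94 14 L [0.5514 0.0564 0.038 ] R [ 0.5584 -0.1818  0.038 ]
285 near edge [0.5504 0.045  0.038 ]
370 near edge [ 0.5747 -0.1701  0.038 ]
```

Call:
apply_moves(plan=[[0,0,0.015,0,0,0,0],[0,-0.001,0.03,0,0,0,0],[0,-0.001,0.045,0,0,0,0],[0,-0.002,0.06,0,0,0,0],[0,-0.002,0.075,0,0,0,0],[0,-0.003,0.09,0,0,0,0],[0,-0.003,0.105,0,0,0,0],[0,-0.004,0.12,0,0,0,0]])

```text
t: 28.8
eef_pos: [0.5656, -0.1482, 0.008]
eef_rot: [[0.939, 0.028, 0.342], [0.03, -1.0, 0.0], [0.342, 0.01, -0.94]]
force: [0.0, -0.9, -0.2]
gripper_width: 0.0003
grip_force: 0.5
```

Call:
apply_moves(plan=[[0,0,0.015,0,0,0,0],[0,-0.001,0.03,0,0,0,0],[0,-0.001,0.045,0,0,0,0],[0,-0.002,0.06,0,0,0,0],[0,-0.002,0.075,0,0,0,0],[0,-0.003,0.09,0,0,0,0],[0,-0.003,0.105,0,0,0,0],[0,-0.004,0.12,0,0,0,0]])

```text
t: 29.6
eef_pos: [0.5641, -0.1002, 0.0081]
eef_rot: [[0.939, 0.028, 0.342], [0.03, -1.0, 0.0], [0.342, 0.01, -0.94]]
force: [0.6, -0.5, 0.3]
gripper_width: 0.0003
grip_force: 0.3
```

```bash
python3 gap2.py
```

```text
px 243 231 94 14 L [0.5485 0.1527 0.038 ] R [ 0.5555 -0.0855  0.038 ]
247 near edge [0.5323 0.1405 0.038 ]
332 near edge [ 0.5718 -0.0736  0.038 ]
```

Call:
apply_moves(plan=[[0,0,0.014,0,0,0,0],[0,-0.001,0.028,0,0,0,0],[0,-0.001,0.041,0,0,0,0],[0,-0.002,0.053,0,0,0,0],[0,-0.002,0.063,0,0,0,0],[0,-0.002,0.072,0,0,0,0],[0,-0.003,0.08,0,0,0,0],[0,-0.003,0.085,0,0,0,0]])

```text
t: 30.45
eef_pos: [0.5629, -0.0665, 0.008]
eef_rot: [[0.939, 0.028, 0.342], [0.03, -1.0, 0.0], [0.342, 0.01, -0.94]]
force: [0.7, -0.4, 0.7]
gripper_width: 0.0006
grip_force: 0.4
```

Call:
apply_moves(plan=[[0,0,0.002,0,0,0,0],[0,0,0.004,0,0,0,0],[0,0,0.006,0,0,0,0],[0,0,0.008,0,0,0,0],[0,0,0.01,0,0,0,0],[0,0,0.011,0,0,0,0],[0,0,0.012,0,0,0,0],[0,0,0.013,0,0,0,0]])

```text
t: 31.25
eef_pos: [0.5629, -0.0615, 0.008]
eef_rot: [[0.939, 0.028, 0.342], [0.03, -1.0, -0.0], [0.342, 0.01, -0.94]]
force: [0.2, -1.1, 0.2]
gripper_width: 0.0005
grip_force: 0.6
```

Call:
apply_moves(plan=[[0,0,0.001,0,0,0,0],[0,0,0.002,0,0,0,0],[0,0,0.003,0,0,0,0],[0,0,0.004,0,0,0,0],[0,0,0.005,0,0,0,0],[0,0,0.006,0,0,0,0],[0,0,0.006,0,0,0,0],[0,0,0.006,0,0,0,0]])

```text
t: 32.05
eef_pos: [0.5628, -0.0591, 0.008]
eef_rot: [[0.939, 0.028, 0.342], [0.03, -1.0, 0.0], [0.342, 0.01, -0.94]]
force: [-0.7, -0.9, -0.6]
gripper_width: 0.0001
grip_force: 0.6
```

```bash
python3 gap2.py
```

```text
px 228 231 93 14 L [0.5474 0.1906 0.038 ] R [ 0.5543 -0.0449  0.038 ]
232 near edge [0.5312 0.1784 0.038 ]
316 near edge [ 0.5706 -0.033   0.038 ]
```

Not touching the stop yet; creep on.

Call:
apply_moves(plan=[[0,0,0.001,0,0,0,0],[0,0,0.002,0,0,0,0],[0,0,0.003,0,0,0,0],[0,0,0.004,0,0,0,0],[0,0,0.005,0,0,0,0],[0,0,0.006,0,0,0,0],[0,0,0.006,0,0,0,0],[0,0,0.006,0,0,0,0]])

```text
t: 32.9
eef_pos: [0.5629, -0.0575, 0.008]
eef_rot: [[0.939, 0.028, 0.342], [0.03, -1.0, -0.001], [0.342, 0.011, -0.94]]
force: [-3.5, -7.3, 1.4]
gripper_width: 0.0003
grip_force: 3.8
```

Call:
apply_moves(plan=[[0,0,0.001,0,0,0,0],[0,0,0.002,0,0,0,0],[0,0,0.003,0,0,0,0],[0,0,0.004,0,0,0,0],[0,0,0.005,0,0,0,0],[0,0,0.005,0,0,0,0],[0,0,0.005,0,0,0,0],[0,0,0.005,0,0,0,0]])

```text
t: 33.7
eef_pos: [0.5629, -0.0571, 0.0081]
eef_rot: [[0.939, 0.027, 0.343], [0.03, -1.0, -0.003], [0.343, 0.013, -0.939]]
force: [-8.6, -20.5, 0.1]
gripper_width: 0.0003
grip_force: 9.7
```

The strip's left end has met the stop (about 20 N). I'll back off, then seat it lightly against the fence from the middle of its near edge.

Call:
apply_moves(plan=[[0,0,-0.02,0,0,0,0],[0,0,-0.1,0,0,0,0],[0,-0.08,-0.1,0,0,0,0],[0,-0.16,-0.1,0,0,0,0],[0,-0.16,0,0,0,0,0],[0,-0.16,0.11,0,0,0,0],[0,-0.16,0.22,0,0,0,0],[0,-0.16,0.32,0,0,0,0]])

```text
t: 34.5
eef_pos: [0.4987, 0.0752, 0.0082]
eef_rot: [[0.939, 0.028, 0.343], [0.03, -1.0, 0.0], [0.342, 0.01, -0.939]]
force: [2.0, -0.5, 0.4]
gripper_width: 0.0005
grip_force: 0.0
```

Call:
apply_moves(plan=[[0,0.02,0,0,0,0,0],[0,0.04,0,0,0,0,0],[0,0.055,0,0,0,0,0],[0,0.065,0,0,0,0,0],[0,0.07,0,0,0,0,0],[0,0.074,0,0,0,0,0],[0,0.077,0,0,0,0,0],[0,0.08,0,0,0,0,0]])

```text
t: 35.3
eef_pos: [0.5308, 0.0731, 0.008]
eef_rot: [[0.939, 0.028, 0.342], [0.03, -1.0, -0.0], [0.342, 0.01, -0.94]]
force: [0.3, -0.4, -0.2]
gripper_width: 0.0007
grip_force: 0.0
```

Call:
apply_moves(plan=[[0,0.001,0,0,0,0,0],[0,0.002,0,0,0,0,0],[0,0.003,0,0,0,0,0],[0,0.004,0,0,0,0,0],[0,0.005,0,0,0,0,0],[0,0.006,0,0,0,0,0],[0,0.006,0,0,0,0,0],[0,0.006,0,0,0,0,0]])

```text
t: 36.1
eef_pos: [0.5333, 0.0733, 0.008]
eef_rot: [[0.939, 0.028, 0.342], [0.03, -1.0, 0.0], [0.342, 0.01, -0.94]]
force: [0.6, 0.5, -0.5]
gripper_width: 0.0003
grip_force: 0.0
```

Call:
apply_moves(plan=[[0,0.001,0,0,0,0,0],[0,0.002,0,0,0,0,0],[0,0.003,0,0,0,0,0],[0,0.004,0,0,0,0,0],[0,0.005,0,0,0,0,0],[0,0.006,0,0,0,0,0],[0,0.006,0,0,0,0,0],[0,0.006,0,0,0,0,0]])

```text
t: 36.9
eef_pos: [0.5349, 0.0733, 0.0077]
eef_rot: [[0.94, 0.028, 0.34], [0.03, -1.0, 0.0], [0.34, 0.01, -0.94]]
force: [-6.3, -1.2, 3.0]
gripper_width: 0.0001
grip_force: 3.2
```

It was already seated: firm contact with almost no travel. I'll withdraw and check.

Call:
apply_moves(plan=[[0,-0.01,0,0,0,0,0],[0,-0.05,0,0,0,0,0],[0,-0.15,0,0.05,0,0,0],[0,-0.25,-0.05,0.15,0,0,0],[0,-0.35,-0.1,0.25,0,0,0],[0,-0.42,-0.15,0.3,0,0,0],[0,-0.45,-0.2,0.35,0,0,0],[0,-0.45,-0.2,0.35,0,0,0]])

```text
t: 37.7
eef_pos: [0.3561, -0.0095, 0.1512]
eef_rot: [[0.937, 0.023, 0.349], [0.027, -1.0, -0.006], [0.349, 0.015, -0.937]]
force: [0.1, 0.2, -0.7]
gripper_width: 0.0007
grip_force: 0.0
```

```bash
python3 gap2.py
python3 - <<'E'
from bench import ctrl
import cv2, numpy as np
t=ctrl.camera("top")["pixels"][205:300,165:345];s=ctrl.camera("scene")["pixels"][200:330,200:500]
o=np.zeros((600,800,3),np.uint8);o[:380,:720]=cv2.resize(t,(720,380),interpolation=cv2.INTER_CUBIC);o[382:600,:500]=cv2.resize(s,(500,218),interpolation=cv2.INTER_CUBIC)
cv2.imwrite("pics/s9.png",o)
print(ctrl.get_state()["eef_pos"])
E
```

```text
px 228 231 93 14 L [0.5474 0.1906 0.038 ] R [ 0.5543 -0.0449  0.038 ]
232 near edge [0.5312 0.1784 0.038 ]
316 near edge [ 0.5527 -0.0336  0.038 ]
[ 0.35583061 -0.00654386  0.14759832]
```

View pics/s9.png

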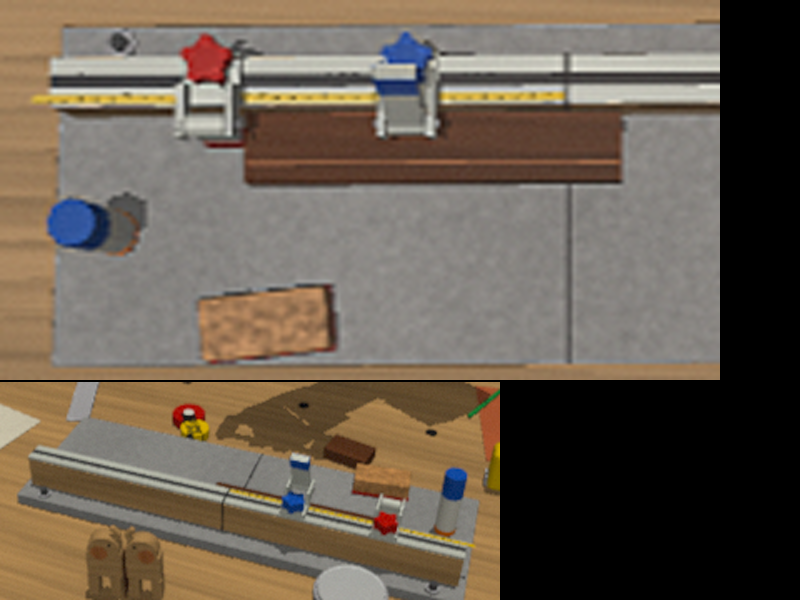

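The last picture shows the strip flat along the fence. Its left end (245, 150) touches the red stop's lowered end (243, 145). The blue arm is still up, and the glue stick and sanding block in view haven't moved.

```bash
python3 -c "
from bench import ctrl
print(ctrl.sign_off())"
```

```text
the job is handed in; nothing more can be done
None
```

I handed the job in: the red stop is down, and the strip lies along the fence with its left end against that stop. The blue stop is still up, and nothing else looked moved in the last pictures, but the sign-off gave no verdict.

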